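# Put the check weight home and hold up the weight carrier

## Task

The scale check is over: set the loose brass weight that matches the empty seat of the weight carrier down into that seat, fully home and not dropped. Then swing the carrier's handle up, lift the carrier by it, keeping it upright, and finish while still holding it about 15 cm above the spot where it stood, level and steady with all three weights in their seats, so that the table can be wiped beneath it. Leave the large brass weight and the sample cups where they are.

Things in the scene. Friction and masses are not known exactly. Their poses are not given: they have to be found in the camera images.
- carrier: Loose weight carrier, 0.3 kg: narrow white block 64 (x) by 180 (y) mm on a steel strip with rubber feet, top 35 mm above its underside, three round seats in a row along y. Origin: centre of underside, z up. Steel ears at its ends (y = +/-94.5 mm, 30 mm wide, up to z = 77) carry the handle's pivots at z = 62 mm. Stands on the table, its -x side to the robot, turned up to 0.35 rad
- seat_end (a point): Centre of the floor of the empty seat, 32 mm in diameter, 10 mm deep, with a 1.5 mm chamfer at the mouth; it is the one at y = -60 mm in the carrier (to the robot's right), its floor 25 mm above the carrier's underside
- seat_mid (a point): Centre of the floor of the middle seat (26 mm in diameter, 10 mm deep), which holds the small weight
- seat_far (a point): Centre of the floor of the other end seat (32 mm in diameter, 10 mm deep, y = +60 mm), which holds the twin of the loose weight
- handle (a joint): The carrier's swinging U-shaped handle, pivot axis along the carrier's y, 62 mm above its underside. 0 = lying level towards the robot (carrier's -x) on its stops, as at the start; 1.57 = upright; 3.14 = lying away from the robot. Almost frictionless: it falls back when let go below upright; held up, it lets the carrier hang and find its own level
- handle_grip (a point): Middle of the handle's black grip: a tube 16 mm in diameter, 100 mm long along the carrier's y, free to turn on its bar (as on a bucket), 90 mm from the pivot axis. Lying, it is 62 mm above the table and 90 mm in front of the carrier's middle; upright, 152 mm above the carrier's underside. Handle and grip 70 g; side bars 6 mm thick at y = +/-100 mm
- weight_loose: The loose brass check weight of middle size that belongs in the empty seat: round, 29 mm in diameter, 40 mm high with a narrower knob on top, 0.2 kg. Origin: centre of its underside, z up. Stands on the bare table in front of the scale, left of the carrier; the large weight stands next to it, to its left or right
- weight_far: Twin of the loose weight (29 mm diameter, 40 mm high, 0.2 kg), standing in the end seat at y = +60 mm. Origin: centre of its underside
- weight_small: Small brass weight (22 mm diameter, 34 mm high, 0.1 kg), standing in the middle seat. Origin: centre of its underside
- weight_large: Large brass weight (38 mm diameter, 52 mm high, 0.5 kg) standing on the table; fits no seat; to be left alone. Origin: centre of its underside
- cup_a: Bystander: lidded white sample cup, 62 mm diameter, 42 mm high, on the table. Origin: centre of its underside
- cup_b: Bystander: second lidded sample cup like it. Origin: centre of its underside

How it is judged:
By the outcome, as a careful person would: the job done as asked, in the order asked, and still so for the second after the job is handed in, while the arm keeps its last pose, push and grip.
It also fails if it takes over 61 s, if anything falls off the work surface, if the arm or the gripper's body presses on something with over 40 N, if the wrist force passes 120 N, or if a joint passes its speed limit or range.

## Robot

A 6-joint arm with a two-finger parallel gripper is mounted at the origin on a cart in front of the work surface, level with it; the furniture and walls round the work are solid. World frame = base frame: x ahead of the robot, y to its left, z up, the work surface at z = 0. Lengths are in m, angles in rad, forces in N, time in s.
With the tool pointing down it reaches from about 0.35 to 0.85 m from the base axis. Payload 8.1 kg.
Tool frame: the origin (TCP) lies between the finger pads; the fingertips stand 17 mm ahead of it and the grasp point (between the pads) lies 2 mm behind it; z points along the fingers, y is the line along which they close (so a half turn about z gives the same grasp; the last joint's range is limited). The gripper opens to 85 mm and grips with 20 to 120 N. Pads are 22 mm wide; open, the fingers measure 114 mm over their backs; the gripper's body (76 mm by 85 mm) begins 54 mm behind the grasp point. The pads swing forward as they close: fully open they stand 13 mm farther back than shut.
Start: joints at [1.153, 0.13, 1.488, -0, 1.523, -0.085], TCP at [0.196, 0.567, 0.248] pointing down, gripper open.
Joint ranges: [-2.96, 2.96], [-0.89, 2.26], [0.02, 2.5], [-1.34, 4.48], [0, 2.73], [-2.66, 2.66]. Speed limits (rad/s): [2.39, 2.39, 2.79, 3.14, 3.14, 3.14].

## Interface

Orientations are given as [roll, pitch, yaw] about the fixed x, y, z axes, in that order (R = Rz(yaw) Ry(pitch) Rx(roll)).
In Python, from cell import ctrl gives the robot as it stands. The module is installed in compiled form; this text tells all that it offers. Calls block until the motion is done:
- ctrl.reach(position, orientation): joint-space move of the TCP to a pose.
- ctrl.movel(position, ori=None, speed=0.15, until_force=None): straight line of the TCP; ori=None keeps the orientation; speed is the mean speed in m/s. With until_force (N) it stops when the force on the tool has changed by that much, and returns True; else False.
- ctrl.move_j(angles): joint-space move.
- ctrl.let_go() and ctrl.grab(): open the fingers fully, or close them until they stop; the grip force is fixed at half the most.
- ctrl.dwell(seconds).
- ctrl.inverse_kinematics(position, orientation): joint angles nearest the present ones, or None.
- ctrl.observe(): the state.
- ctrl.get_image(name): name is "scene" or "side" or "wrist"; returns a dict with "color" (480x640x3 uint8, red, green, blue), "depth" (480x640 float32, m along the optical axis (not along the pixel's ray), 0 where there is no reading), "camera_matrix" (3x3 intrinsics, pixels), "distortion" ([k1, k2, p1, p2, k3] as OpenCV has them; the pictures are not rectified), "T" (4x4, takes a point from camera to world coordinates). Camera axes: x right, y up, looking along -z (the intrinsics and any distortion apply to the point x, -y, -z); pixel columns grow to the right and rows downward; lengths in m; the calibration is good to about 2 mm. A picture is of the moment at which its call begins.
A pose or a line that the arm cannot do raises ctrl.PlanningError and nothing moves.
- ctrl.sign_off(): hands the job in; it is judged then, once.
Trained networks look in the newest picture that a camera, given by its name, has taken for a name from the list of things; names that differ only in an ending like _2 or _b are one class to them, and where a whole thing is asked for, a point or a joint stands for the part that bears it (a point fixed in the world has none). Each returns a list of dicts, best first, with "p" (0 to 1); they miss things now and then, are a little off and sometimes report something else, mostly with a low value. They report only what shows in the picture. A call takes as long as a camera call.
- ctrl.trace(camera, target): "mask" (480x640 bool, what is visible of it) and "at" ([column, row] in pixels, amid what is visible of it).
The state is a dict: "time": time; "joint_positions": joint angles; "dq": joint speeds; "joint_efforts": joint torques, N m; "position": TCP position; "tool_rot": TCP orientation; "contact_force": force on the tool from outside, world axes, zero at the start; "ft_torque": the same for the moment, N m; "grip_width": opening from 0.0 (shut) to 1.0 (fully open); "grasp_force": force on a finger pad.
Only numpy, scipy, OpenCV 4.12 (cv2) and the standard library are available. Lean on these libraries where they do the work, as an engineer would, in place of code of your own. Each camera call takes 0.05 s, during which the arm holds its last target. There are 200 camera calls.

## Working session

There is one attempt and no reset: what is moved stays moved. The work goes in short steps, each a Python script; the robot and the scene stay as the last script left them, time stands still between calls to the robot, and variables do not carry over. Pictures are saved under pics/ and viewed, at most 10 in all, crops included, and the job is handed in when it is done.

```bash
mkdir -p pics; cat > h.py <<'E'
import numpy as np, cv2
from cell import ctrl
def cloud(im):
    K=np.array(im["camera_matrix"],float);D=np.array(im["distortion"],float);T=np.array(im["T"])
    v,u=np.mgrid[0:480,0:640]
    n=cv2.undistortPoints(np.stack([u,v],-1).reshape(-1,1,2).astype(float),K,D).reshape(480,640,2)
    d=im["depth"]
    P=np.stack([n[...,0]*d,-n[...,1]*d,-d],-1)
    W=P@T[:3,:3].T+T[:3,3]
    W[d==0]=np.nan
    return W
def save(im,name): cv2.imwrite("pics/"+name,im["color"][...,::-1])
E
python3 - <<'E'
from h import *
for c in ["scene","side"]:
    im=ctrl.get_image(c);save(im,c+"0.png");W=cloud(im)
    print(c,np.round(im["T"][:3,3],3))
    for t in ["carrier","seat_end","handle","handle_grip","weight_loose","weight_far","weight_small","weight_large","cup_a"]:
        for r in ctrl.trace(c,t)[:3]:
            p=W[r["mask"]];p=p[~np.isnan(p[:,0])]
            if len(p)==0: continue
            print(t,round(r["p"],2),np.round(r["at"]),len(p),np.round(np.median(p,0),3),np.round(np.percentile(p,2,0),3),np.round(np.percentile(p,98,0),3))
print(ctrl.observe())
E
```

```text
scene [0.015 1.134 0.866]
carrier 0.7 [358. 203.] 618 [ 0.575 -0.176  0.036] [ 0.233 -0.272  0.005] [0.618 0.585 0.525]
seat_end 0.63 [360. 203.] 567 [ 0.576 -0.176  0.035] [ 0.539 -0.272  0.007] [ 0.616 -0.152  0.074]
seat_end 0.4 [327. 306.] 351 [0.457 0.232 0.035] [0.443 0.214 0.007] [0.478 0.243 0.054]
handle 0.48 [361. 200.] 55 [ 0.563 -0.16   0.065] [ 0.53  -0.204  0.036] [ 0.583 -0.15   0.069]
weight_loose 0.6 [342. 266.] 191 [0.503 0.066 0.025] [0.492 0.047 0.004] [0.518 0.074 0.042]
weight_large 0.65 [356. 203.] 552 [ 0.575 -0.176  0.036] [ 0.531 -0.275  0.009] [ 0.614 -0.152  0.075]
weight_large 0.62 [331. 307.] 423 [0.457 0.232 0.032] [ 0.443  0.171 -0.   ] [0.489 0.243 0.054]
cup_a 0.75 [278. 332.] 804 [0.521 0.348 0.04 ] [0.498 0.311 0.002] [0.553 0.368 0.045]
cup_a 0.56 [255. 368.] 898 [0.506 0.454 0.04 ] [0.483 0.419 0.003] [0.537 0.474 0.044]
cup_a 0.22 [360. 194.] 73 [ 0.576 -0.202  0.055] [ 0.567 -0.219  0.046] [ 0.589 -0.191  0.068]
side [0.463 0.982 0.851]
carrier 0.7 [310. 173.] 1441 [ 0.557 -0.238  0.034] [ 0.467 -0.357  0.005] [ 0.615 -0.154  0.071]
seat_end 0.
[... 937 characters left out ...]
4 0.043]
{'time': 1.0, 'joint_positions': array([ 1.15258635e+00,  1.30403489e-01,  1.48816360e+00, -1.60709523e-05,
        1.52299413e+00, -8.54013213e-02]), 'dq': array([ 0.00052683,  0.00047503, -0.00110062, -0.00066488,  0.00082136,
        0.00099317]), 'joint_efforts': array([-1.03724346e-06, -5.69333160e+01, -5.00872421e+01, -4.19681755e-04,
        1.36268627e-03,  4.47556113e-05]), 'position': array([0.19601307, 0.56710216, 0.24831015]), 'tool_rot': array([3.14156269e+00, 1.86761247e-05, 2.80878477e+00]), 'contact_force': array([-0.28230621,  0.27285459,  0.03639916]), 'ft_torque': array([-0.0068143 ,  0.04651975, -0.0047726 ]), 'grasp_force': 0.0, 'grip_width': 1.0010521468602236}
```

View pics/side0.png

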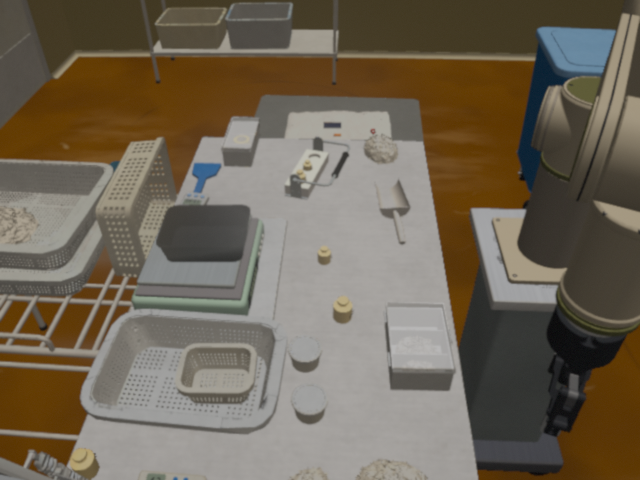

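The side view shows the carrier at about (310,172), with its handle lying toward the robot and the grip at (340,163). The loose weight is at (324,254), the large one at (343,308) and the cups at (305,350) and (309,402). Next, closer looks with the wrist camera.

```bash
python3 - <<'E'
from h import *
pi=np.pi
for n,p in [("w_weight",[0.46,0.06,0.25]),("w_carrier",[0.50,-0.24,0.36])]:
    ctrl.reach(p,[pi,0,pi/2-0.3])
    im=ctrl.get_image("wrist");save(im,n+".png");W=cloud(im);np.savez(n+".npz",W=W,c=im["color"])
    print(n,ctrl.observe()["time"],np.round(im["T"],3).tolist())
    for t in ["weight_loose","seat_end","handle_grip","weight_far","weight_small","carrier"]:
        for r in ctrl.trace("wrist",t)[:2]:
            q=W[r["mask"]];q=q[~np.isnan(q[:,0])]
            if len(q): print(t,round(r["p"],2),np.round(r["at"]),len(q),np.round(np.median(q,0),3),np.round(np.percentile(q,2,0),3),np.round(np.percentile(q,98,0),3))
a=cv2.imread("pics/w_weight.png");b=cv2.imread("pics/w_carrier.png")
cv2.imwrite("pics/both.png",cv2.resize(np.vstack([a,b]),(400,600)) )
E
```

```text
w_weight 3.1083 [[0.956, 0.282, 0.083, 0.482], [-0.294, 0.917, 0.271, 0.129], [-0.0, -0.284, 0.959, 0.375], [0.0, 0.0, 0.0, 1.0]]
weight_loose 0.61 [358. 202.] 817 [0.504 0.059 0.028] [ 0.492  0.038 -0.   ] [0.519 0.07  0.04 ]
seat_end 0.61 [412. 407.] 382 [ 0.509 -0.168  0.063] [ 0.489 -0.335  0.034] [ 0.586 -0.148  0.065]
handle_grip 0.91 [415. 396.] 356 [ 0.503 -0.156  0.064] [ 0.487 -0.216 -0.   ] [ 0.529 -0.148  0.066]
weight_far 0.65 [412. 415.] 421 [ 0.511 -0.17   0.063] [ 0.488 -0.336  0.034] [ 0.587 -0.038  0.209]
weight_small 0.26 [411. 416.] 434 [ 0.511 -0.17   0.063] [ 0.49  -0.336  0.   ] [ 0.588 -0.086  0.146]
carrier 0.68 [414. 410.] 364 [ 0.511 -0.166  0.063] [ 0.49  -0.336  0.034] [ 0.586 -0.148  0.065]
w_carrier 4.6833 [[0.956, 0.282, 0.084, 0.522], [-0.294, 0.917, 0.271, -0.171], [-0.001, -0.283, 0.959, 0.485], [0.0, 0.0, 0.0, 1.0]]
seat_end 0.93 [362. 195.] 9082 [ 0.555 -0.257  0.035] [ 0.465 -0.359  0.01 ] [ 0.609 -0.158  0.071]
handle_grip 0.97 [302. 199.] 2455 [ 0.487 -0.234  0.065] [ 0.458 -0.361 -0.001] [ 0.577 -0.151  0.071]
weight_far 0.7 [371. 151.] 550 [ 0.578 -0.207  0.053] [ 0.566 -0.222  0.031] [ 0.594 -0.195  0.065]
weight_small 0.58 [372. 204.] 291 [ 0.564 -0.265  0.049] [ 0.555 -0.277  0.03 ] [ 0.574 -0.256  0.059]
carrier 0.63 [363. 203.] 9248 [ 0.555 -0.258  0.035] [ 0.465 -0.359  0.007] [ 0.609 -0.156  0.071]
```

View pics/w_carrier.png

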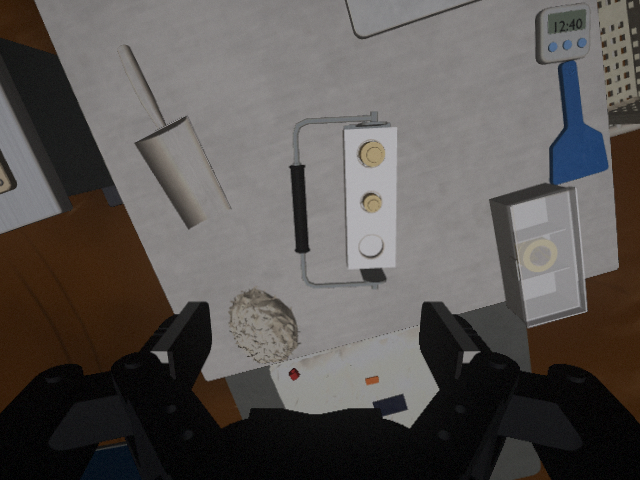

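View pics/w_weight.png

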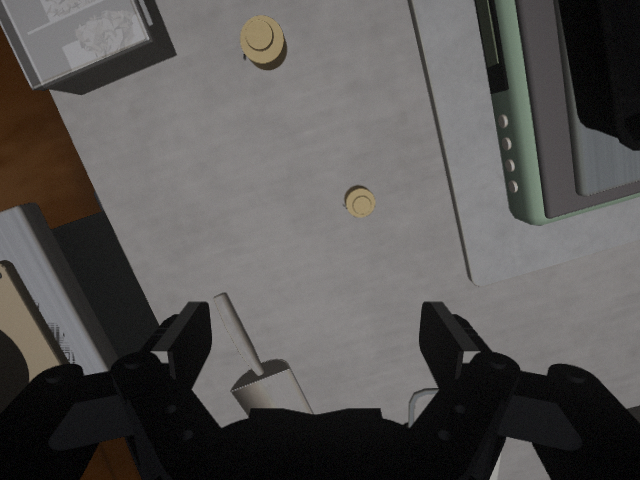

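The wrist views match the estimates. In the carrier view the white block spans columns 345–397 and rows 127–268, with the empty seat at (371,245) and the grip at (300,208). In the weight view the loose weight stands alone at (360,202). Now I'll fit both precisely.

```bash
python3 - <<'E'
from h import *
d=np.load("w_carrier.npz");W=d["W"];c=d["c"].astype(int)
B=(np.abs(W[...,2]-.035)<.004)&(c.min(-1)>150)&(abs(W[...,0]-.56)<.1)&(abs(W[...,1]+.26)<.13)
n,l,s,_=cv2.connectedComponentsWithStats(B.astype(np.uint8));k=1+np.argmax(s[1:,4])
q=W[l==k];r=cv2.minAreaRect(q[:,:2].astype(np.float32)*1000);print("block",r,np.median(q[:,2]),np.round(cv2.boxPoints(r)))
# empty seat: floor points inside
S=(np.abs(W[...,2]-.025)<.004)&(abs(W[...,0]-.545)<.03)&(abs(W[...,1]+.32)<.03)
S&=cv2.dilate((l==k).astype(np.uint8),None)>=0
n,l2,s2,_=cv2.connectedComponentsWithStats(S.astype(np.uint8));k2=1+np.argmax(s2[1:,4]);q=W[l2==k2];print("seat floor",len(q),np.mean(q,0))
G=(W[...,2]>.05)&(W[...,2]<.08)&(c.max(-1)<70)&(abs(W[...,0]-.48)<.05)&(abs(W[...,1]+.24)<.1)
n,l,s,_=cv2.connectedComponentsWithStats(G.astype(np.uint8));k=1+np.argmax(s[1:,4])
q=W[l==k];print("grip",cv2.minAreaRect(q[:,:2].astype(np.float32)*1000),np.percentile(q[:,2],[50,95]))
d=np.load("w_weight.npz");W=d["W"]
M=(abs(W[...,0]-.505)<.03)&(abs(W[...,1]-.06)<.03)
for lo,hi in [(.02,.034),(.036,.045),(.01,.05)]:
    q=W[M&(W[...,2]>lo)&(W[...,2]<hi)];print(lo,len(q),cv2.minEnclosingCircle(q[:,:2].astype(np.float32)*1000),q.mean(0),np.percentile(q[:,2],[10,50,90]))
E
```

```text
block ((566.2880249023438, -267.5730285644531), (180.70718383789062, 63.480594635009766), 75.8197021484375) 0.034780062312547155 [[ 513. -347.]
 [ 575. -363.]
 [ 619. -188.]
 [ 558. -172.]]
seat floor 400 [ 0.55092361 -0.32759282  0.02498737]
grip ((479.544921875, -244.792724609375), (104.36553955078125, 17.482505798339844), 75.2364273071289) [0.06845781 0.07063209]
0.02 422 ((505.3734436035156, 55.99658966064453), 14.534473419189453) [0.5047156  0.05825229 0.02715856] [0.02601969 0.02735162 0.02857937]
0.036 258 ((505.3131103515625, 56.18718338012695), 8.743244171142578) [0.50527793 0.05643709 0.03880752] [0.03778371 0.03881512 0.03978019]
0.01 733 ((504.59405517578125, 55.143917083740234), 15.65756893157959) [0.50471793 0.05813661 0.03067073] [0.02583985 0.02806471 0.03934233]
```

```bash
python3 - <<'E'
from h import *
pi=np.pi;o=[pi,0,pi/2-.2475]
ctrl.reach([.5053,.0561,.12],o)
ctrl.movel([.5053,.0561,.0285],speed=.08)
ctrl.grab();ob=ctrl.observe();print(ob["grip_width"],ob["grasp_force"],ob["position"])
ctrl.movel([.5053,.0561,.16],speed=.1)
im=ctrl.get_image("wrist");save(im,"held.png");W=cloud(im);np.savez("held.npz",W=W,c=im["color"])
ob=ctrl.observe();p=ob["position"];print(p,ob["contact_force"],ob["time"])
for r in ctrl.trace("wrist","weight_loose")[:2]:
    q=W[r["mask"]];q=q[~np.isnan(q[:,0])]; print(r["p"],r["at"],len(q),np.median(q,0) if len(q) else 0)
E
```

```text
0.307261457861191 59.41176212509163 [0.505716   0.05608724 0.02898121]
[0.50474276 0.05609092 0.15909566] [ 0.25723632  0.37050381 -2.42070512] 9.7833
0.94 [316.5, 310.8] 4877 [0.50687184 0.06253804 0.15767666]
```

View pics/held.png

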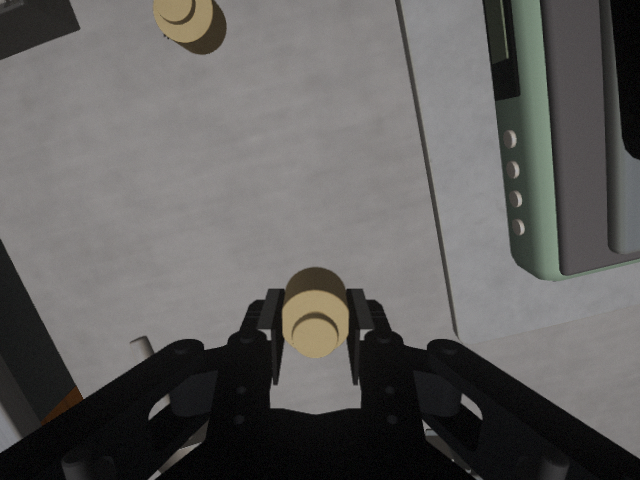

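The weight is held upright between the pads, with its knob at (315,333). I'll measure how it sits in the tool, then place it with a force-guarded descent and search if it catches the rim.

```bash
python3 - <<'E'
from h import *
pi=np.pi;c=-.2475;o=[pi,0,pi/2+c]
d=np.load("held.npz");W=d["W"];C=d["c"].astype(int)
M=(C[...,0]-C[...,2]>40)&(np.hypot(W[...,0]-.505,W[...,1]-.058)<.025)
q=W[M];zt=np.percentile(q[:,2],99);k=q[q[:,2]>zt-.004];(cx,cy),r=cv2.minEnclosingCircle(k[:,:2].astype(np.float32)*1000)
s=W[M&(W[...,2]<zt-.008)&(W[...,2]>zt-.016)];c2=cv2.minEnclosingCircle(s[:,:2].astype(np.float32)*1000)
print("knob",cx,cy,r,zt,"shoulder",c2, "mean knob",k.mean(0))
seat=np.array([.5516,-.3257])
# offset of weight from TCP in measured world
off=np.array([cx,cy])/1000-np.array([.50474,.05609]);R=np.array([[np.cos(c),-np.sin(c)],[np.sin(c),np.cos(c)]])
print("off world",off,"off carrier",R.T@off)
E
```

```text
knob 504.97198486328125 56.579925537109375 8.812935829162598 0.17011942234735047 shoulder ((505.2712097167969, 56.17504119873047), 14.598200798034668) mean knob [0.5052855  0.05697856 0.1688679 ]
off world [0.00023198 0.00048993] off carrier [0.00010489 0.00053183]
```

```bash
python3 - <<'E'
from h import *
pi=np.pi;c=-.2475;o=[pi,0,pi/2+c]
t=np.array([.5514,-.3262])
ctrl.reach([*t,.17],o);ctrl.movel([*t,.075],speed=.1);ctrl.dwell(.2)
p=ctrl.observe()["position"];t2=t+(t-p[:2]);print("hover",p,t2)
hit=ctrl.movel([*t2,.0515],speed=.02,until_force=6)
ob=ctrl.observe();print(hit,ob["position"],ob["contact_force"],ob["time"])
im=ctrl.get_image("wrist");save(im,"place.png")
E
```

```text
hover [ 0.5518842  -0.32654163  0.07591631] [ 0.5509158  -0.32585837]
True [ 0.5508136  -0.32580436  0.05398854] [-0.58635823 -0.07081803  6.17388688] 13.525
```

View pics/place.png

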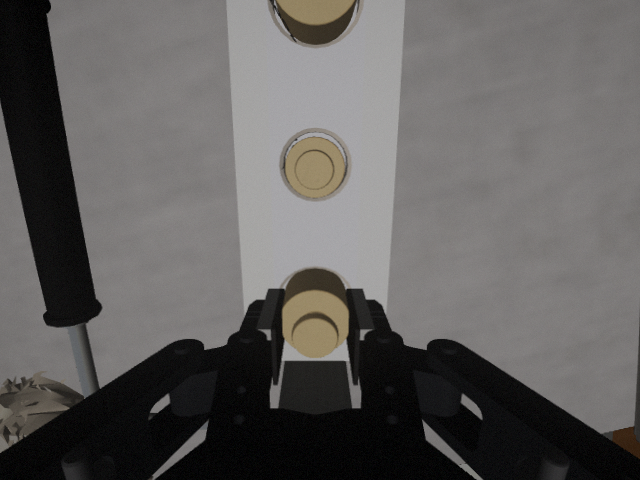

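The descent stopped at TCP z = 0.0540, which is exactly the home height. The picture shows the weight at (315,320) sitting in the seat mouth. I'll release it, back off straight up and check.

```bash
python3 - <<'E'
from h import *
pi=np.pi;c=-.2475;o=[pi,0,pi/2+c]
ctrl.let_go();p=ctrl.observe()["position"]
ctrl.movel([p[0],p[1],.16],speed=.1)
ctrl.reach([.50,-.27,.30],o)
im=ctrl.get_image("wrist");save(im,"after.png");W=cloud(im);C=im["color"].astype(int)
B=(np.abs(W[...,2]-.035)<.004)&(C.min(-1)>150)&(abs(W[...,0]-.56)<.1)&(abs(W[...,1]+.26)<.13)
n,l,s,_=cv2.connectedComponentsWithStats(B.astype(np.uint8));k=1+np.argmax(s[1:,4])
print("block",cv2.minAreaRect(W[l==k][:,:2].astype(np.float32)*1000))
G=(W[...,2]>.05)&(W[...,2]<.08)&(C.max(-1)<70)&(abs(W[...,0]-.48)<.05)&(abs(W[...,1]+.24)<.1)
n,l,s,_=cv2.connectedComponentsWithStats(G.astype(np.uint8));k=1+np.argmax(s[1:,4])
print("grip",cv2.minAreaRect(W[l==k][:,:2].astype(np.float32)*1000),np.percentile(W[l==k][:,2],[50,95]))
Y=(C[...,0]-C[...,2]>40)&(W[...,2]>.045)&(abs(W[...,0]-.56)<.05)&(abs(W[...,1]+.26)<.1)
n,l,s,_=cv2.connectedComponentsWithStats(Y.astype(np.uint8))
for i in range(1,n):
    if s[i,4]>80: q=W[l==i];print("weight",q.mean(0),np.percentile(q[:,2],95))
print(ctrl.observe()["time"])
E
```

```text
block ((566.1146240234375, -267.2664489746094), (179.81417846679688, 63.537227630615234), 75.721923828125)
grip ((478.7867431640625, -244.9372100830078), (104.91019439697266, 17.074125289916992), 75.61859130859375) [0.0685384  0.07049237]
weight [ 0.57966542 -0.20845851  0.05698213] 0.06454229211646931
weight [ 0.56496473 -0.26581235  0.05230263] 0.05875268566587066
weight [ 0.55037665 -0.32330246  0.05747427] 0.0649412920381002
16.1333
```

View pics/after.png

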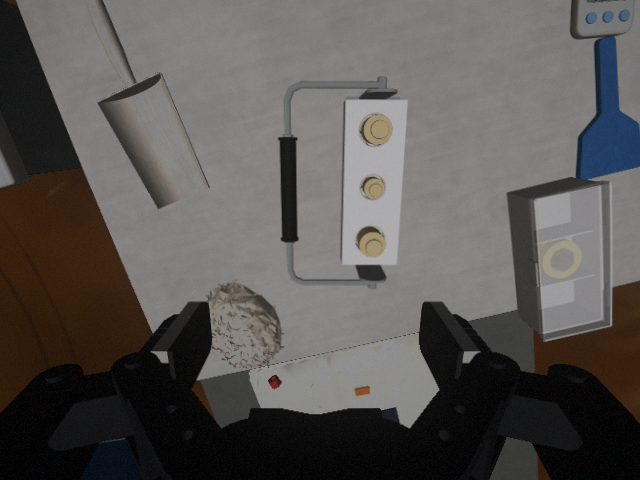

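All three weights are seated (tops at 0.065 / 0.059 / 0.065 m) and the carrier hasn't moved. Now I'll grasp the grip and swing the handle up along its arc.

```bash
python3 - <<'E'
from h import *
pi=np.pi;c=-.2475;o=[pi,0,pi/2+c];ux=np.array([np.cos(c),np.sin(c)])
g=np.array([.479,-.2452])
ctrl.reach([*g,.14],o);ctrl.movel([*g,.060],speed=.08);ctrl.grab()
ob=ctrl.observe();p=ob["position"];print(ob["grip_width"],ob["grasp_force"],p,ob["contact_force"])
C=g+.09*ux
for th in np.linspace(0,pi/2,13)[1:]:
    ctrl.movel([*(C-.09*np.cos(th)*ux),.060+.09*np.sin(th)],speed=.08)
    f=ctrl.observe()["contact_force"]
    if np.linalg.norm(f)>15: print("force",th,f);break
ctrl.dwell(.3)
ob=ctrl.observe();print(ob["position"],ob["contact_force"],ob["ft_torque"],ob["time"])
save(ctrl.get_image("side"),"up.png");save(ctrl.get_image("wrist"),"upw.png")
a=cv2.imread("pics/up.png")[100:240,230:430];b=cv2.imread("pics/upw.png")
cv2.imwrite("pics/up2.png",np.vstack([cv2.resize(a,(430,300)),cv2.resize(b,(430,300))]))
E
```

```text
0.16254382293568212 58.40859532356262 [ 0.47897576 -0.24520962  0.06010064] [-1.39810333 -0.07479021  2.63258226]
[ 0.56594964 -0.26733551  0.15009234] [-0.24008879 -0.64158163  5.95033472] [-0.06884798  0.01974303 -0.04793217] 22.5333
```

View pics/up2.png

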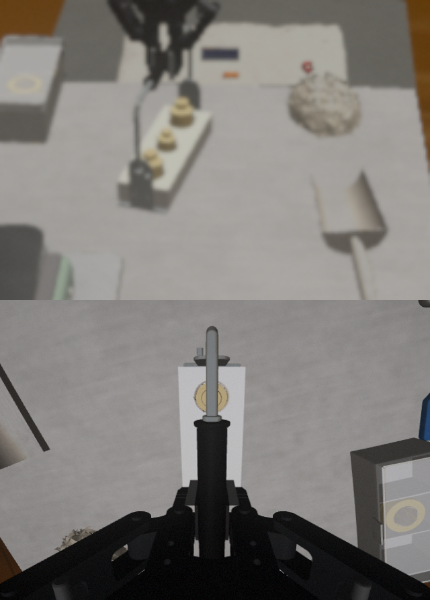

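The handle is upright and held: the grip is between the pads and the carrier still stands flat with its weights in. Lifting now.

```bash
python3 - <<'E'
from h import *
x,y=.5663,-.2672
ctrl.movel([x,y,.175],speed=.025)
ob=ctrl.observe();print(ob["contact_force"],ob["ft_torque"],ob["grip_width"])
ctrl.movel([x,y,.301],speed=.06);ctrl.dwell(1.0)
ob=ctrl.observe();print(ob["position"],ob["contact_force"],ob["ft_torque"],ob["grip_width"],ob["time"])
for c in ["side","wrist"]:
    im=ctrl.get_image(c);save(im,"lift_"+c+".png");W=cloud(im);C=im["color"].astype(int)
    B=(np.abs(W[...,2]-.185)<.015)&(C.min(-1)>130)&(abs(W[...,0]-.56)<.1)&(abs(W[...,1]+.26)<.13)
    q=W[B]
    if len(q)>50:
        A=np.c_[q[:,:2]-[x,y],np.ones(len(q))];s,*_=np.linalg.lstsq(A,q[:,2],rcond=None);print(c,len(q),"plane slope/z",s)
    Y=(C[...,0]-C[...,2]>40)&(W[...,2]>.19)&(abs(W[...,0]-.56)<.06)&(abs(W[...,1]+.26)<.1)
    n,l,st,_=cv2.connectedComponentsWithStats(Y.astype(np.uint8))
    for i in range(1,n):
        if st[i,4]>15: k=W[l==i];print("weight",k.mean(0),np.percentile(k[:,2],95))
a=cv2.imread("pics/lift_side.png")[60:240,230:430];b=cv2.imread("pics/lift_wrist.png")
cv2.imwrite("pics/lift2.png",np.vstack([cv2.resize(a,(400,300)),cv2.resize(b,(400,300))]))
E
```

```text
[ 0.14256989 -0.17009571 -8.295847  ] [ 0.00231829 -0.01009731 -0.01983146] 0.16490289723985918
[ 0.56628372 -0.26718778  0.3009946 ] [ 0.06495123  0.58082097 -7.91014714] [ 0.06862049  0.01710507 -0.01932051] 0.16763234031824883 27.0333
side 485 plane slope/z [ 0.0080694  -0.00185552  0.18319029]
weight [ 0.55119318 -0.32020219  0.20321248] 0.2123157205411746
weight [ 0.56616852 -0.25963539  0.198665  ] 0.20734404972929762
weight [ 0.57694269 -0.2022718   0.20477836] 0.21327468170464392
wrist 10080 plane slope/z [-0.00315629 -0.00239958  0.18544401]
weight [ 0.57309647 -0.20636475  0.20526958] 0.21452685134676566
weight [ 0.59054317 -0.21081391  0.20519802] 0.21458650216563344
```

View pics/lift2.png

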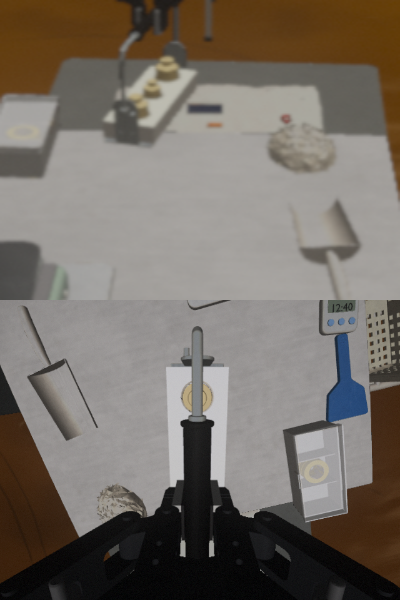

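The carrier hangs level (tilt under 0.01 rad) with its underside at 0.150 m. All three weights are seated and it is steady.

```bash
python3 -c "
from cell import ctrl
print(ctrl.sign_off())"
```

```text
the job is handed in; nothing more can be done
None
```

The job is handed in: the loose weight is fully home in its seat, and the arm is holding the carrier by its upright handle, level and steady about 15 cm above where it stood, with all three weights seated; robot time was about 27 s.

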